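# Shut and latch the gate of the lipstick organizer

## Task

Someone left the swing gate of the lipstick organizer open. Lift the latch bar by its pink ball so that it clears the catch, swing the gate shut against the rubber buffer just firmly enough for the bar to drop behind the hooked catch, let the bar drop fully down into it and leave the gate latched. Do not force gate or bar against the catch or buffer, and leave the lipsticks and the things around as they stand.

Things in the scene. Friction and masses are not known exactly. Their poses are not given: they have to be found in the camera images.
- organizer: Clear acrylic lipstick organizer, fixed to the shelf, 216 mm wide (its y), 153 mm deep (its x), 100 mm high, six lanes open at the front (its -x side, towards the robot). Origin: centre of its underside, z up, +y to the hinge side. The gate's upright hinge pin stands at x -75, y +100 mm in this frame; the bracket with catch and buffer is at the other end, at y -75 to -111 mm.
- catch_nominal (a point): Steel catch: saddle, top 74 mm up, with a horn 5 mm thick, 14 mm wide, top 90 mm up, front upright, no ramp. This point: NOMINAL middle of the horn's top, axes as the organizer. Catch and buffer, one bracket on slotted screws, both sit up to 7 mm farther in or out (organizer x) than nominal; not measured, must be felt. If the gate springs back too soon, the horn can pinch the bar half-way down.
- buffer_nominal (a point): NOMINAL middle of the rubber buffer's face (12 mm wide, 60 mm up, 182 mm from the hinge pin); touches the gate's back at joint gate 0. Springy, 4 N per mm, slow to return. It must always be squeezed about 2 mm (8 N; 9 N pushed at the ball) before the bar can drop behind the horn; 2.5 mm gives free play. Over 12 N of gate on buffer (13.5 N at the ball) or 25 N of bar on catch is too rough.
- gate (a joint): Opening angle of the gate, rad: 0 = nominally shut, panel along the organizer's y; grows as the free end swings towards the robot. Latched it reads -0.05 to +0.03, depending on the bracket. Acrylic panel with aluminium edges, 190 mm from hinge pin to free edge, 6 mm thick, 11 to 97 mm above the shelf, mid-plane through the pin. Light friction: it stays where it is left.
- gate_hinge (a point): Point on the gate's upright hinge axis, 98 mm above the shelf; this frame turns with the gate: its -y runs along the panel to the free end, its -x is the gate's outward normal (robot side), z up.
- latch_bar (a joint): Angle of the latch bar, rad: 0 = level, as it lies in the catch; grows as the free end is lifted, to 0.6; gate open it rests on a pin at -0.04; on top of the horn it reads 0.13, above that it clears. Steel bar 12 mm high, 6 thick, mid-plane 10 mm outside the gate's; pivot 75 mm from the hinge pin, 80 mm above the shelf, free end 208 mm from the pin. Falls by its weight (about 85 g with ball).
- knob (a point): Centre of the pink ball, 18 mm wide, on an upright stem on the bar: 85 mm from the bar's pivot along the bar, 46 mm above its centre line (level: 160 mm from the hinge pin, 126 mm above the shelf, 10 mm outside the gate's mid-plane). Free all round above 100 mm; pinch it from above, fingers on the outer and inner side of the gate. x = gate's normal, pointing in; turns with gate and bar.
- bar_tip (a point): Point on the bar's centre line 125 mm from its pivot, where it lies in the catch.
- lipstick_a_mid (a point): Black closed lipstick tube, 20 mm diameter, 75 mm tall, standing in a lane; point half-way up. Leave alone.
- lipstick_b_mid (a point): Dark red closed lipstick tube, same size, in another lane; point half-way up. Leave alone.
- ring_cone: White ceramic ring cone, foot 60 mm across, 83 mm tall; origin under its foot. Leave alone.
- hairpin_cup: Steel hairpin cup, 60 mm across, 72 mm tall; origin under its foot. Leave alone.
- mirror: Oval mirror in a brass yoke on a round foot, 118 mm wide, 165 mm tall; origin under the foot. Leave alone.
- comb: Black comb lying flat, 180 x 32 x 5 mm, long side along its x; origin under its centre. Leave alone.

How it is judged:
On the way, in this order (a step that is already met when the one before it is completed fails the run):
1. the bar is lifted above the catch while it is still outside it (value of joint latch_bar above 0.12 rad and x of bar_tip in the frame of keeper below -0.0935 m), for 0.05 s.
2. the gate is swung in with the bar still raised, over the horn to its inner side (value of joint latch_bar above 0.11 rad and x of bar_tip in the frame of keeper above -0.0875 m).
At the end, for the whole second after the job is handed in: The gate is shut and at rest, with the bar behind the horn of the catch (its middle at least 2 mm inside the horn's middle) and down in the saddle (joint latch_bar between -0.025 and 0.04) (x of bar_tip in the frame of keeper above -0.0865 m and value of joint latch_bar between -0.025 and 0.04 rad and velocity of joint gate between -0.05 and 0.05 rad/s); the robot touches nothing.
It fails at once if the gate pressed on the rubber buffer with more than 12 N (contact force between gate and buffer above 12 N).
It fails at once if the latch bar pressed on the catch (horn or saddle) with more than 25 N (contact force between latch_bar and keeper above 25 N).
It fails at once if a lipstick moved by more than 10 mm (distance of any of lipstick_a_mid, lipstick_b_mid from where it was at the start of the episode above 0.01 m).
It fails at once if ring cone, hairpin cup, mirror or comb moved by more than 10 mm (distance of any of ring_cone, hairpin_cup, mirror, comb from where it was at the start of the episode above 0.01 m).
It also fails if it takes over 48 s, if anything falls off the work surface, if the arm or the gripper's body presses on something with over 40 N, if the wrist force passes 120 N, or if a joint passes its speed limit or range.

## Robot

A 6-joint arm with a two-finger parallel gripper is mounted at the origin on the work surface. World frame = base frame: x ahead of the robot, y to its left, z up, the work surface at z = 0. Lengths are in m, angles in rad, forces in N, time in s.
With the tool pointing down it reaches from about 0.375 to 0.975 m from the base axis. Payload 3.8 kg.
Tool frame: the origin (TCP) lies midway between the tips of the shut fingers; the grasp point (between the pads) lies 19 mm behind it; z points along the fingers, y is the line along which they close (so a half turn about z gives the same grasp; the last joint's range is limited). The gripper opens to 85 mm and grips with 20 to 120 N. Pads are 22 mm wide; open, the fingers measure 114 mm over their backs; the gripper's body (76 mm by 85 mm) begins 54 mm behind the grasp point. The pads swing forward as they close: fully open they stand 13 mm farther back than shut.
Start: joints at [1.142, 0.264, 1.604, -0, 1.274, -0.037], TCP at [0.258, 0.624, 0.231] pointing down, gripper open.
Joint ranges: [-2.63, 2.63], [-0.94, 2.18], [0.31, 2.57], [-1.31, 4.45], [0, 2.66], [-2.55, 2.55]. Speed limits (rad/s): [2.57, 2.57, 3.14, 3.14, 3.14, 3.14].

## Interface

Orientations are given as a rotation vector (axis times angle).
In Python, from workcell import bot gives the robot as it stands.
- The arm moves only by the tool step_arm, never from a script. Its argument "motion" is a list of rows, each a list of 5 numbers: the finger opening in cm, from 0 to 8.54, then the shift along the tool's x, y, z in cm, then the turn about the tool's z in degrees. In form: [[claw, dx, dy, dz, twist], ...]. A call has 1 to 20 rows; each row is the pose to reach, as a shift and turn from the pose commanded when the call began, along the tool's axes at that moment; what a row does not reach only later rows make up. A row lasts 1/10 s, in which the tool goes at most 50 mm and 8.59 degrees, less where a joint would pass 70% of its speed; a pose out of reach is approached as far as the arm can. A call with a gripper value outside its range is refused whole. The fingers move at their own pace and stop on an object; "force" is the grip in N (left out, the last holds). Time passes only in rows, so rows that repeat a pose let the fingers close. It gives the time, the measured TCP pose, the force, the opening and the grip force at its end, in the units of the state.
- bot.read_state(): the state, without advancing time (a new reading comes with each control period).
- bot.read_camera(name): name is "scene" or "top"; returns (picture, depth): 480x640x3 uint8, red, green, blue; 480x640 float32, m along the optical axis (not along the pixel's ray), 0 where there is no reading.
- bot.calibration(name): a dict with "mtx" (3x3 intrinsics, pixels), "k1" (the pictures are not rectified: a ray, as slopes to the right and down, at radius r is drawn at 1 + k1 r^2 times it, then the intrinsics apply), "origin" and "orientation" of the camera in the world. Camera axes: x right, y up, looking along -z (the intrinsics and any distortion apply to the point x, -y, -z); pixel columns grow to the right and rows downward; lengths in m; the calibration is good to about 2 mm. A picture is of the moment at which its call begins. calibration takes no time and is no camera call.
- bot.finish_job(): hands the job in; it is judged then, once.
The state is a dict: "time": time; "q": joint angles; "joint_vel": joint speeds; "joint_torque": joint torques, N m; "tool_pos": TCP position; "tcp_rot": TCP orientation; "wrist_force": force on the tool from outside, world axes, zero at the start; "torque": the same for the moment, N m; "width": opening from 0.0 (shut) to 1.0 (fully open); "grip_force": force on a finger pad.
Only numpy, scipy, OpenCV 4.12 (cv2) and the standard library are available. Lean on these libraries where they do the work, as an engineer would, in place of code of your own. Each camera call takes 0.05 s, during which the arm holds its last target. There are 200 camera calls.

## Working session

There is one attempt and no reset: what is moved stays moved. The work goes in short steps, Python scripts to look and compute and a tool call to move; the robot and the scene stay as the last step left them, time stands still between calls to the robot, and variables do not carry over. Pictures are saved under pics/ and viewed, at most 10 in all, crops included, and the job is handed in when it is done.

Besides the shell and the picture viewer there is one more tool, called after "Call:" as name(argument=value, ...), one argument or row to a line, values as JSON. step_arm: Moves the arm, as the interface text tells. Its arguments: {"type":"object","properties":{"motion":{"type":"array","items":{"type":"array","items":{"type":"number"}}},"force":{"type":"number"}},"required":["motion"]}

```bash
mkdir -p pics; cat > h.py <<'E'
import numpy as np, cv2
from scipy.spatial.transform import Rotation as R
from workcell import bot
def cal(n):
    c=bot.calibration(n); o=np.array(c["orientation"],float)
    M=R.from_rotvec(o).as_matrix() if o.shape==(3,) else (o if o.shape==(3,3) else R.from_quat(o).as_matrix())
    return c,np.array(c["mtx"]),np.array(c["origin"]),M
def ray(n,u,v):
    c,K,o,M=cal(n); k=c["k1"]
    p=cv2.undistortPoints(np.array([[[u,v]]],float),K,np.array([k,0,0,0,0.]))[0,0]
    return o,M@np.array([p[0],-p[1],-1.])
def onz(n,u,v,z):
    o,d=ray(n,u,v); return o+d*(z-o[2])/d[2]
def proj(n,P):
    c,K,o,M=cal(n); q=M.T@(np.array(P)-o); a=np.array([q[0],-q[1]])/-q[2]
    a=a*(1+c["k1"]*(a@a)); return K[:2,:2]@a+K[:2,2]
def meet(r1,r2):
    o1,d1=r1;o2,d2=r2
    s=np.linalg.lstsq(np.c_[d1,-d2],o2-o1,rcond=None)[0]
    a,b=o1+s[0]*d1,o2+s[1]*d2; return (a+b)/2,np.linalg.norm(a-b)
E
python3 - <<'E'
from h import *
for n in("scene","top"):
    im,d=bot.read_camera(n); cv2.imwrite(f"pics/{n}0.png",im[:,:,::-1]); np.save(n+"_d.npy",d)
    print(bot.calibration(n))
print(bot.read_state())
E
```

```text
{'mtx': array([[551.77400781,   0.        , 318.3505597 ],
       [  0.        , 551.77400781, 236.01001329],
       [  0.        ,   0.        ,   1.        ]]), 'k1': -0.1251942470472848, 'origin': array([ 1.20326273, -0.05010453,  0.6466865 ]), 'orientation': array([0.66637172, 0.59025746, 1.35946963])}
{'mtx': array([[496.90477364,   0.        , 320.07232052],
       [  0.        , 496.90477364, 237.25288888],
       [  0.        ,   0.        ,   1.        ]]), 'k1': -0.05686246156347539, 'origin': array([ 0.51674654, -0.0071833 ,  0.98857773]), 'orientation': array([ 0.07706773, -0.08312929, -1.57440216])}
{'time': 0.1, 'q': array([ 1.14211167e+00,  2.64675958e-01,  1.60523307e+00, -1.28404486e-05,
        1.27370271e+00, -3.68590948e-02]), 'joint_vel': array([ 0.00099189, -0.00210733,  0.00137885, -0.00185776,  0.00160054,
        0.0003027 ]), 'joint_torque': array([ 1.19180284e-03, -5.16709507e+01, -3.68589520e+01,  4.81164011e-05,
        6.27531612e-03, -3.43360148e-05]), 'tool_pos': array([0.25747305, 0.62325373, 0.23009013]), 'tcp_rot': array([-0.61145406, -3.08104976,  0.00309004]), 'wrist_force': array([ 0.15856925,  0.32363621, -0.43183073]), 'torque': array([-0.03944443, -0.00362831,  0.06285814]), 'grip_force': 0.0, 'width': 0.9971183071173959}
```

View pics/scene0.png

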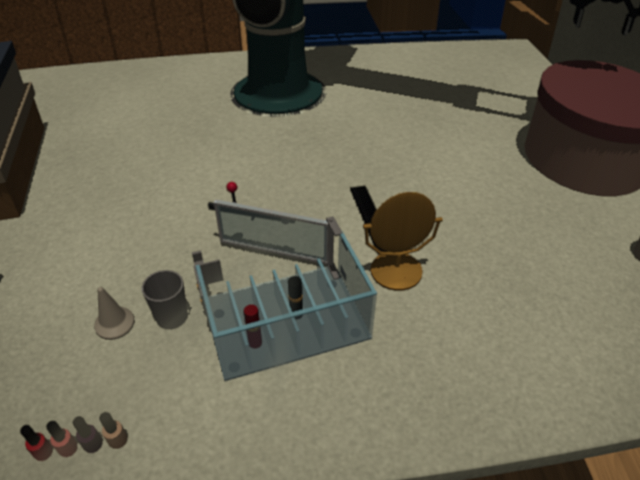

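View pics/top0.png

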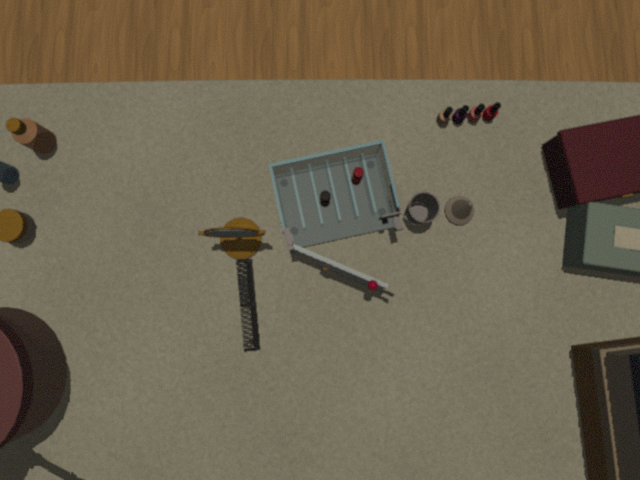

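The scene view shows the pink ball at (232,187), the hinge post at about (333,228) and the bracket at (205,265). The top view shows the ball at (373,285), the hinge at about (291,243) and the catch bracket at (390,215). The gate is roughly 35° open.

```bash
python3 - <<'E'
from h import *
c={}
for n,w in(("scene",(232,187)),("top",(373,285))):
    im=cv2.imread(f"pics/{n}0.png"); b=im.astype(int)
    m=((b[:,:,2]-b[:,:,1]>60)).astype(np.uint8)
    N,l,s,ce=cv2.connectedComponentsWithStats(m)
    i=1+np.argmin(np.hypot(*(ce[1:]-w).T)); print(n,ce[i],s[i]); c[n]=ce[i]
print(meet(ray("scene",*c["scene"]),ray("top",*c["top"])))
im=cv2.imread("pics/top0.png")[130:310,260:420]
cv2.imwrite("pics/topc.png",cv2.resize(im,None,fx=3.3,fy=3.3,interpolation=cv2.INTER_CUBIC)[:600]*1)
im=cv2.imread("pics/scene0.png")[170:390,180:400]
cv2.imwrite("pics/scenec.png",cv2.resize(im,None,fx=2.7,fy=2.7,interpolation=cv2.INTER_CUBIC))
E
```

```text
scene [231.18032787 185.62295082] [227 182   9   8  61]
top [372.28070175 284.8245614 ] [368 281   9   9  57]
(array([ 0.52175744, -0.10100444,  0.12540131]), np.float64(0.0005471750780220645))
```

View pics/topc.png

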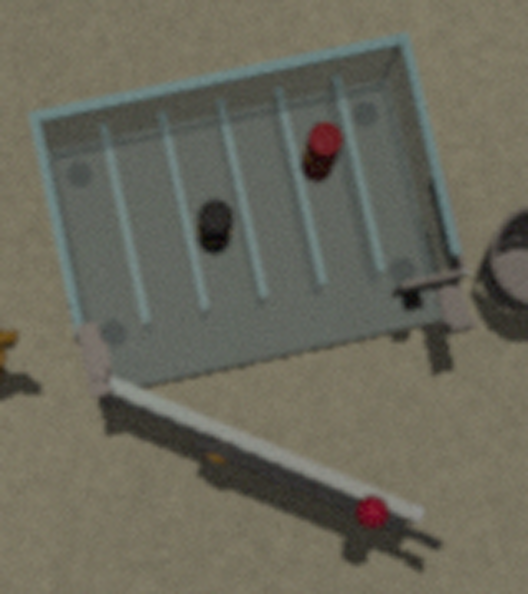

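The crop shows the organizer's back top corners at (38,115) and (405,40). The gate's top edge runs from (110,383) to (420,513), the ball is at (372,513) and the catch is near (400,290).

```bash
python3 - <<'E'
from h import *
f=lambda x,y,z: onz("top",260+x/3.3,130+y/3.3,z)
L=f(38,115,.1);Rr=f(407,38,.1); print(L,Rr,np.linalg.norm(L-Rr))
ey=(L-Rr)[:2]/np.linalg.norm((L-Rr)[:2]); 
ex=np.array([ey[1],-ey[0]]); print("yaw",np.degrees(np.arctan2(ex[1],ex[0])))
O=(L+Rr)[:2]/2-ex*.0755
H=O-ex*.075+ey*.1; print("O",O,"hinge",H)
K=np.array([.52176,-.10100])
F=f(420,513,.097)[:2];h2=f(110,383,.097)[:2]; print("gate pts",h2,F)
d=(K-H); loc=np.array([d@ex,d@ey]); print("knob local",loc,np.hypot(*loc),"expect",np.hypot(.16,.01))
print("gate ang from knob",np.degrees(np.arctan2(-loc[0],-loc[1])-np.arctan2(.01,.16)))
g=F-h2; print("gate ang from edge",np.degrees(np.arctan2(-g@ex,-g@ey)))
st=bot.read_state(); M=R.from_rotvec(st["tcp_rot"]).as_matrix(); print(M.round(3))
E
```

```text
[0.74105183 0.07717555 0.1       ] [ 0.78414861 -0.12820687  0.1       ] 0.20985535387019674
yaw 11.850820487616714
O [ 0.68870946 -0.04102066] hinge [0.59477161 0.04144559]
gate pts [0.59222179 0.03735744] [ 0.52062447 -0.13066813]
knob local [-0.10070864 -0.12441548] 0.1600669897319134 expect 0.16031219541881397
gate ang from knob 35.41225395527075
gate ang from edge 34.93014408717402
[[-0.924  0.382 -0.001]
 [ 0.382  0.924 -0.002]
 [ 0.    -0.002 -1.   ]]
```

Call:
step_arm(
  motion=[
    [5,-52.1,-56.9,2,91],
    [5,-52.1,-56.9,2,91],
    [5,-52.1,-56.9,2,91],
    [5,-52.1,-56.9,2,91],
    [5,-52.1,-56.9,2,91],
    [5,-52.1,-56.9,2,91],
    [5,-52.1,-56.9,2,91],
    [5,-52.1,-56.9,2,91],
    [5,-52.1,-56.9,2,91],
    [5,-52.1,-56.9,2,91],
    [5,-52.1,-56.9,2,91],
    [5,-52.1,-56.9,2,91],
    [5,-52.1,-56.9,2,91],
    [5,-52.1,-56.9,2,91],
    [5,-52.1,-56.9,2,91],
    [5,-52.1,-56.9,2,91],
    [5,-52.1,-56.9,2,91],
    [5,-52.1,-56.9,2,91],
    [5,-52.1,-56.9,2,91],
    [5,-52.1,-56.9,2,91],
  ],
  force=20,
)

```text
time: 2.1
tool_pos: [0.5216, -0.0997, 0.2112]
tcp_rot: [-2.625, -1.726, 0.0]
wrist_force: [-0.1, 0.1, 0.0]
width: 0.578
grip_force: 0.0
```

Call:
step_arm(
  motion=[
    [5,-0.1,0,4,0],
    [5,-0.1,0,7,0],
    [5,-0.1,0,9,0],
    [5,-0.1,0,10.5,0],
    [5,-0.1,0,10.5,0],
    [4,-0.1,0,10.5,0],
    [3,-0.1,0,10.5,0],
    [2.4,-0.1,0,10.5,0],
    [1.5,-0.1,0,10.5,0],
    [1.5,-0.1,0,10.5,0],
    [1.5,-0.1,0,10.5,0],
    [1.5,-0.1,0,10.5,0],
  ],
  force=20,
)

```text
time: 3.3
tool_pos: [0.5226, -0.1022, 0.1075]
tcp_rot: [2.625, 1.723, 0.002]
wrist_force: [-0.4, -0.8, 5.6]
width: 0.191
grip_force: 19.6
```

Call:
step_arm(
  motion=[
    [3,0,0,0,0],
    [3,0,0,0.15,0],
    [3,0,0,0.3,0],
    [1.5,0,0,0.3,0],
    [1.5,0,0,0.3,0],
    [1.5,0,0,0.3,0],
    [1.5,0,0,0.3,0],
  ],
  force=20,
)

```text
time: 4.0
tool_pos: [0.5214, -0.1017, 0.103]
tcp_rot: [-2.626, -1.723, 0.0]
wrist_force: [0.4, 0.6, -0.4]
width: 0.187
grip_force: 19.5
```

```bash
python3 - <<'E'
from h import *
im,d=bot.read_camera("scene"); c=im[120:320,150:390,::-1]
cv2.imwrite("pics/s1.png",cv2.resize(c,None,fx=3,fy=3,interpolation=cv2.INTER_CUBIC))
E
```

```text
(no output)
```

View pics/s1.png

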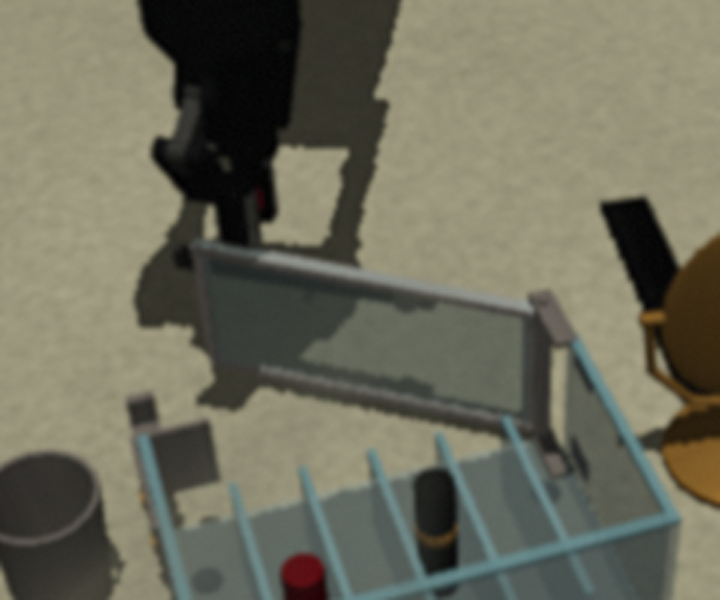

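The picture shows the fingers around the ball (crop about (245,205)), the gate still open, the catch bracket at (175,440) and nothing disturbed. Next I lift the bar along its arc.

Call:
step_arm(
  motion=[
    [1.5,0.2,0,-0.4,0],
    [1.5,0.4,0,-0.8,0],
    [1.5,0.62,0,-1.1,0],
    [1.5,0.9,0,-1.5,0],
    [1.5,1.15,0,-1.8,0],
    [1.5,1.4,0,-2.1,0],
    [1.5,1.4,0,-2.1,0],
    [1.5,1.4,0,-2.1,0],
  ],
)

```text
time: 4.85
tool_pos: [0.5274, -0.0892, 0.1245]
tcp_rot: [2.626, 1.724, 0.0]
wrist_force: [0.4, 0.5, -1.7]
width: 0.192
grip_force: 19.6
```

```bash
python3 - <<'E'
from h import *
im,d=bot.read_camera("scene"); c=im[120:320,150:390,::-1]
cv2.imwrite("pics/s2.png",cv2.resize(c,None,fx=3,fy=3,interpolation=cv2.INTER_CUBIC))
st=bot.read_state();print(st["tool_pos"],st["wrist_force"])
H=np.array([.59477,.04145]); d=st["tool_pos"][:2]-H; print(np.hypot(*d),np.degrees(np.arctan2(d[0],-d[1])))
E
```

```text
[ 0.52724841 -0.08927592  0.12436897] [ 0.58769416 -0.35011731 -2.31206171]
0.14713405991554862 -27.31692633758837
```

View pics/s2.png

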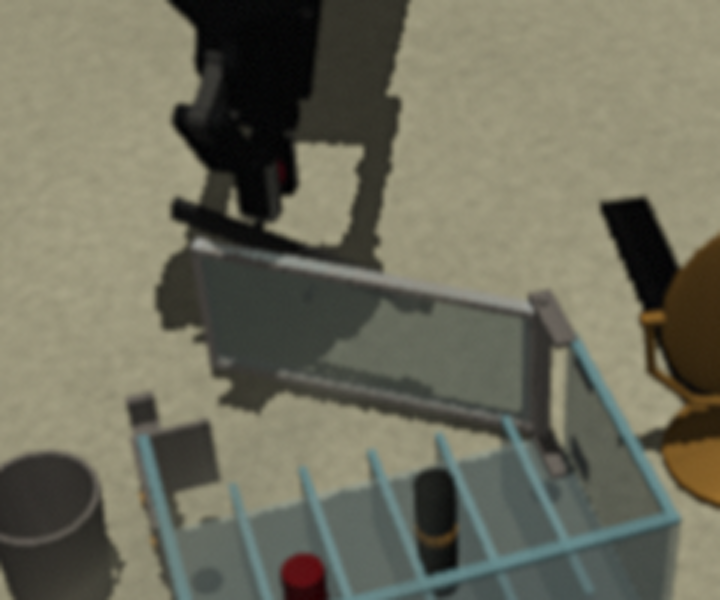

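The bar is lifted about 0.2 rad: its tip is at crop (180,210), well above the gate's top edge. Next I swing most of the way in.

Call:
step_arm(
  motion=[
    [1.5,-0.02,0.52,0,-2],
    [1.5,-0.03,1.29,0,-5],
    [1.5,0,1.95,0,-7.5],
    [1.5,0.05,2.58,0,-10],
    [1.5,0.14,3.22,0,-12.5],
    [1.5,0.25,3.86,0,-15],
    [1.5,0.39,4.5,0,-17.5],
    [1.5,0.55,5.12,0,-20],
    [1.5,0.71,5.61,0,-22],
    [1.5,0.87,6.1,0,-24],
    [1.5,1.06,6.58,0,-26],
    [1.5,1.26,7.06,0,-28],
    [1.5,1.26,7.06,0,-28],
    [1.5,1.26,7.06,0,-28],
  ],
)

```text
time: 6.3
tool_pos: [0.5968, -0.1058, 0.1241]
tcp_rot: [-2.132, -2.307, 0.001]
wrist_force: [-0.3, -0.4, -1.6]
width: 0.19
grip_force: 19.6
```

```bash
cat > s.py <<'E'
from h import *
st=bot.read_state(); M=R.from_rotvec(st["tcp_rot"]).as_matrix()
H=np.array([.59477,.04145]); d=st["tool_pos"][:2]-H
print("pos",st["tool_pos"].round(4),"tool-axis force",(M.T@st["wrist_force"]).round(2),"r",np.hypot(*d).round(4),"knobang",np.degrees(np.arctan2(d[0],-d[1])).round(2),"tooly yaw",np.degrees(np.arctan2(M[1,1],M[0,1])).round(2),"w",st["width"].round(3))
E
python3 s.py
```

```text
Traceback (most recent call last):
  File "s.py", line 4, in <module>
    print("pos",st["tool_pos"].round(4),"tool-axis force",(M.T@st["wrist_force"]).round(2),"r",np.hypot(*d).round(4),"knobang",np.degrees(np.arctan2(d[0],-d[1])).round(2),"tooly yaw",np.degrees(np.arctan2(M[1,1],M[0,1])).round(2),"w",st["width"].round(3))
                                                                                                                                                                                                                                          ^^^^^^^^^^^^^^^^^
AttributeError: 'float' object has no attribute 'round'
```

Call:
step_arm(
  motion=[
    [1.5,-0.02,0.26,0,-1],
    [1.5,-0.03,0.52,0,-2],
    [1.5,-0.03,0.77,0,-3],
    [1.5,-0.03,1.03,0,-4],
    [1.5,-0.03,1.03,0,-4],
  ],
)

```text
time: 6.8
tool_pos: [0.6077, -0.105, 0.1243]
tcp_rot: [2.049, 2.381, 0.0]
wrist_force: [0.0, -0.1, -1.3]
width: 0.189
grip_force: 19.6
```

```bash
sed -i 's/st\["width"\].round(3)/round(float(st["width"]),3)/' s.py; python3 s.py
```

```text
pos [ 0.6077 -0.105   0.1243] tool-axis force [-0.13 -0.01  1.32] r 0.147 knobang 5.03 tooly yaw 8.6 w 0.189
```

Call:
step_arm(
  motion=[
    [1.5,-0.01,0.1,0,-0.4],
    [1.5,-0.01,0.2,0,-0.8],
    [1.5,-0.01,0.2,0,-0.8],
  ],
)

```text
time: 7.1
tool_pos: [0.6094, -0.1049, 0.1243]
tcp_rot: [2.033, 2.395, 0.0]
wrist_force: [0.3, 0.1, -2.6]
width: 0.185
grip_force: 19.6
```

Call:
step_arm(
  motion=[
    [1.5,-0.01,0.1,0,-0.4],
    [1.5,-0.01,0.2,0,-0.8],
    [1.5,-0.01,0.2,0,-0.8],
  ],
)

```text
time: 7.4
tool_pos: [0.6114, -0.1046, 0.1243]
tcp_rot: [2.016, 2.409, 0.0]
wrist_force: [0.7, 0.7, -1.0]
width: 0.191
grip_force: 19.6
```

Call:
step_arm(
  motion=[
    [1.5,-0.01,0.1,0,-0.4],
    [1.5,-0.01,0.2,0,-0.8],
    [1.5,-0.01,0.2,0,-0.8],
  ],
)

```text
time: 7.7
tool_pos: [0.6134, -0.1044, 0.1243]
tcp_rot: [1.999, 2.424, 0.0]
wrist_force: [0.5, 1.4, -1.2]
width: 0.19
grip_force: 19.6
```

Call:
step_arm(
  motion=[
    [1.5,-0.01,0.1,0,-0.4],
    [1.5,-0.01,0.2,0,-0.8],
    [1.5,-0.01,0.2,0,-0.8],
  ],
)

```text
time: 8.0
tool_pos: [0.6154, -0.1041, 0.1243]
tcp_rot: [1.982, 2.437, 0.0]
wrist_force: [0.0, 0.8, -1.3]
width: 0.191
grip_force: 19.6
```

Call:
step_arm(
  motion=[
    [1.5,-0.01,0.1,0,-0.4],
    [1.5,-0.01,0.2,0,-0.8],
    [1.5,-0.01,0.2,0,-0.8],
  ],
)

```text
time: 8.3
tool_pos: [0.6172, -0.1039, 0.1243]
tcp_rot: [-1.965, -2.451, 0.0]
wrist_force: [-0.7, 0.5, -1.1]
width: 0.19
grip_force: 19.6
```

Call:
step_arm(
  motion=[
    [1.5,-0.01,0.1,0,-0.4],
    [1.5,-0.01,0.15,0,-0.6],
    [1.5,-0.01,0.15,0,-0.6],
  ],
)

```text
time: 8.6
tool_pos: [0.6179, -0.1039, 0.124]
tcp_rot: [-1.952, -2.461, 0.002]
wrist_force: [-4.0, -1.9, -0.4]
width: 0.186
grip_force: 19.7
```

```bash
python3 s.py
```

```text
pos [ 0.6179 -0.1039  0.124 ] tool-axis force [-0.93 -4.33  0.45] r 0.1472 knobang 9.04 tooly yaw 13.16 w 0.186
```

Call:
step_arm(
  motion=[
    [1.5,-0.01,0.1,0,-0.2],
    [1.5,-0.01,0.2,0,-0.5],
    [1.5,-0.01,0.2,0,-0.5],
  ],
)

```text
time: 8.9
tool_pos: [0.6188, -0.104, 0.1237]
tcp_rot: [-1.94, -2.468, 0.005]
wrist_force: [-8.4, -3.8, -0.2]
width: 0.192
grip_force: 19.9
```

```bash
python3 s.py
```

```text
pos [ 0.6188 -0.104   0.1237] tool-axis force [-1.73 -9.08  0.25] r 0.1474 knobang 9.37 tooly yaw 13.67 w 0.192
```

Call:
step_arm(
  motion=[
    [1.5,0,0.05,0,0],
    [1.5,0,0.1,0,0],
    [1.5,0,0.1,0,0],
  ],
)

```text
time: 9.2
tool_pos: [0.6191, -0.1041, 0.1235]
tcp_rot: [-1.939, -2.467, 0.007]
wrist_force: [-8.3, -4.6, 1.6]
width: 0.186
grip_force: 20.0
```

```bash
python3 s.py
```

```text
pos [ 0.6191 -0.1041  0.1235] tool-axis force [-2.52 -9.13 -1.51] r 0.1475 knobang 9.48 tooly yaw 13.66 w 0.186
```

```bash
python3 - <<'E'
from h import *
for i in range(6):
    bot.read_camera("top"); st=bot.read_state(); M=R.from_rotvec(st["tcp_rot"]).as_matrix()
    print(st["tool_pos"].round(4),(M.T@st["wrist_force"]).round(2))
E
```

```text
[ 0.6191 -0.1041  0.1235] [-2.7  -8.73 -2.35]
[ 0.6191 -0.1041  0.1235] [-2.57 -8.97 -1.03]
[ 0.619  -0.1041  0.1235] [-2.47 -9.01 -0.77]
[ 0.619  -0.1041  0.1235] [-3.17 -8.54 -0.66]
[ 0.6191 -0.1041  0.1235] [-2.23 -9.67 -0.98]
[ 0.6191 -0.1041  0.1235] [-2.7  -8.48 -0.14]
```

Call:
step_arm(
  motion=[
    [1.5,0,0.05,0,0],
    [1.5,0,0.1,0,0],
    [1.5,0,0.1,0,0],
  ],
)

```text
time: 9.8
tool_pos: [0.6194, -0.1041, 0.1233]
tcp_rot: [-1.939, -2.467, 0.009]
wrist_force: [-9.7, -5.3, 1.3]
width: 0.188
grip_force: 20.1
```

```bash
python3 - <<'E'
from h import *
for i in range(4):
    bot.read_camera("top"); st=bot.read_state(); M=R.from_rotvec(st["tcp_rot"]).as_matrix()
    print(st["tool_pos"].round(4),(M.T@st["wrist_force"]).round(2))
E
```

```text
[ 0.6194 -0.1041  0.1234] [ -3.32 -11.27  -0.53]
[ 0.6194 -0.1041  0.1234] [ -3.5  -11.13  -1.56]
[ 0.6194 -0.1041  0.1233] [ -2.92 -11.64  -1.07]
[ 0.6194 -0.1041  0.1234] [ -2.68 -10.55  -0.83]
```

Call:
step_arm(
  motion=[
    [1.5,-0.2,0,0.25,0],
    [1.5,-0.43,0,0.52,0],
    [1.5,-0.55,0,0.7,0],
    [1.5,-0.71,0,0.91,0],
    [1.5,-0.71,0,0.91,0],
  ],
)

```text
time: 10.5
tool_pos: [0.621, -0.1111, 0.1139]
tcp_rot: [-1.939, -2.466, 0.009]
wrist_force: [-10.2, -5.3, 1.0]
width: 0.185
grip_force: 20.1
```

```bash
python3 - <<'E'
from h import *
for i in range(3):
    bot.read_camera("top"); st=bot.read_state(); M=R.from_rotvec(st["tcp_rot"]).as_matrix()
    print(st["tool_pos"].round(4),(M.T@st["wrist_force"]).round(2))
E
python3 s.py
```

```text
[ 0.621  -0.111   0.1141] [ -3.15 -10.08  -1.83]
[ 0.621  -0.1109  0.1141] [ -2.82 -10.58  -0.98]
[ 0.621  -0.111   0.1142] [ -2.1  -11.5   -1.17]
pos [ 0.621  -0.111   0.1142] tool-axis force [ -2.1  -11.5   -1.17] r 0.1546 knobang 9.76 tooly yaw 13.66 w 0.192
```

Call:
step_arm(
  motion=[
    [1.5,-0.13,0,0.2,0],
    [1.5,-0.26,0,0.41,0],
    [1.5,-0.38,0,0.62,0],
    [1.5,-0.5,0,0.8,0],
    [1.5,-0.5,0,0.8,0],
  ],
)

```text
time: 11.15
tool_pos: [0.6221, -0.1155, 0.1063]
tcp_rot: [-1.938, -2.466, 0.008]
wrist_force: [-10.2, -4.5, 2.2]
width: 0.193
grip_force: 20.2
```

```bash
python3 - <<'E'
from h import *
for i in range(3):
    im,_=bot.read_camera("scene"); st=bot.read_state(); M=R.from_rotvec(st["tcp_rot"]).as_matrix()
    print(st["tool_pos"].round(4),(M.T@st["wrist_force"]).round(2))
cv2.imwrite("pics/s3.png",cv2.resize(im[120:320,150:390,::-1],None,fx=3,fy=3,interpolation=cv2.INTER_CUBIC))
E
python3 s.py
```

```text
[ 0.6221 -0.1155  0.1062] [ -1.83 -10.39  -2.66]
[ 0.6221 -0.1155  0.1062] [ -2.71 -10.5   -1.77]
[ 0.6221 -0.1155  0.1063] [ -2.05 -10.56  -1.57]
pos [ 0.6221 -0.1155  0.1063] tool-axis force [ -2.05 -10.56  -1.57] r 0.1593 knobang 9.87 tooly yaw 13.67 w 0.189
```

View pics/s3.png

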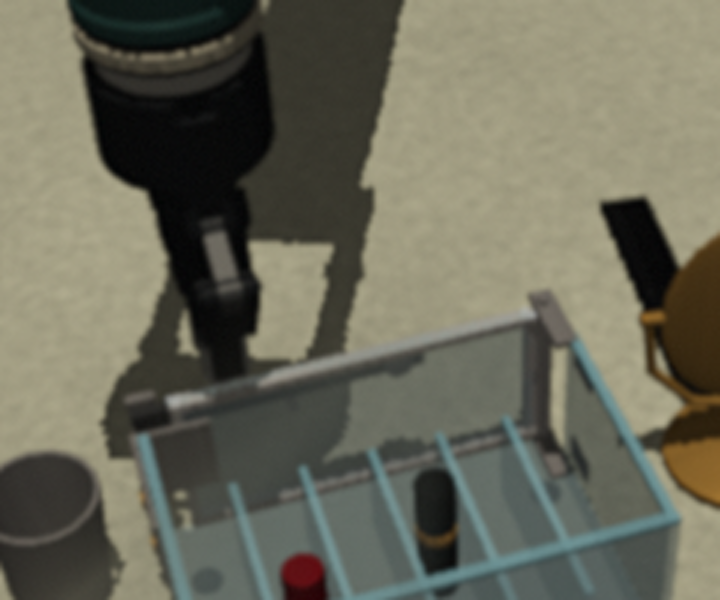

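The picture shows the gate shut along the organizer's front, with the bar end at the catch, crop (150,412). I lower another 1.5 mm to feel for the saddle.

Call:
step_arm(
  motion=[
    [1.5,-0.04,0,0.07,0],
    [1.5,-0.08,0,0.15,0],
    [1.5,-0.08,0,0.15,0],
  ],
)

```text
time: 11.6
tool_pos: [0.6222, -0.1156, 0.1061]
tcp_rot: [-1.938, -2.465, 0.007]
wrist_force: [-12.7, -1.6, 9.3]
width: 0.191
grip_force: 20.7
```

```bash
python3 - <<'E'
from h import *
for i in range(3):
    bot.read_camera("scene"); st=bot.read_state(); M=R.from_rotvec(st["tcp_rot"]).as_matrix()
    print(st["tool_pos"].round(4),(M.T@st["wrist_force"]).round(2))
E
```

```text
[ 0.6222 -0.1156  0.1061] [  0.92 -13.37  -8.73]
[ 0.6222 -0.1156  0.1061] [  0.96 -13.65  -8.74]
[ 0.6222 -0.1156  0.1061] [  1.77 -13.59  -8.74]
```

Call:
step_arm(
  motion=[
    [1.5,0.04,-0.05,-0.07,0],
    [1.5,0.07,-0.1,-0.1,0],
    [1.5,0.07,-0.15,-0.1,0],
    [1.5,0.07,-0.2,-0.1,0],
    [1.5,0.07,-0.25,-0.1,0],
    [1.5,0.07,-0.3,-0.1,0],
    [1.5,0.07,-0.3,-0.1,0],
    [1.5,0.07,-0.3,-0.1,0],
  ],
)

```text
time: 12.55
tool_pos: [0.6213, -0.1157, 0.1063]
tcp_rot: [-1.94, -2.468, 0.003]
wrist_force: [-4.8, -3.1, 0.5]
width: 0.184
grip_force: 19.9
```

```bash
python3 s.py
```

```text
pos [ 0.6213 -0.1157  0.1063] tool-axis force [-1.91 -5.41 -0.5 ] r 0.1593 knobang 9.58 tooly yaw 13.65 w 0.184
```

Call:
step_arm(
  motion=[
    [1.5,0,-0.07,0,0],
    [1.5,0,-0.14,0,0],
    [1.5,0,-0.2,0,0],
    [1.5,0,-0.2,0,0],
    [1.5,0,-0.2,0,0],
  ],
)

```text
time: 13.05
tool_pos: [0.6211, -0.1156, 0.1066]
tcp_rot: [1.941, 2.469, 0.001]
wrist_force: [1.0, -0.5, -5.1]
width: 0.188
grip_force: 19.6
```

```bash
python3 s.py
```

```text
pos [ 0.6211 -0.1156  0.1066] tool-axis force [-0.75  0.89  5.13] r 0.1592 knobang 9.53 tooly yaw 13.65 w 0.188
```

The gate now holds against the horn: it moved only 0.2 mm for a 2 mm command. I take the upward pull off and release.

Call:
step_arm(
  motion=[
    [1.5,0,0,0.1,0],
    [1.5,0,0,0.15,0],
    [1.5,0,0,0.15,0],
    [2.5,0,0,0.1,0],
    [3.5,0,0,0.1,0],
    [4.5,0,0,0.1,0],
    [4.5,0,0,0,0],
    [4.5,0,0,-2,0],
    [4.5,0,0,-5,0],
    [4.5,0,0,-9,0],
    [4.5,-5,-8,-11,0],
    [4.5,-10,-16,-11,0],
    [4.5,-10,-20,-11,0],
    [4.5,-10,-25,-11,0],
    [4.5,-10,-25,-11,0],
    [4.5,-10,-25,-11,0],
    [4.5,-10,-25,-11,0],
  ],
)

```text
time: 14.75
tool_pos: [0.3988, -0.2731, 0.2169]
tcp_rot: [1.946, 2.466, -0.001]
wrist_force: [0.9, -0.7, 0.6]
width: 0.529
grip_force: 0.0
```

```bash
python3 - <<'E'
from h import *
c={}
for n,w in(("scene",(222,225)),("top",(383,235))):
    im,_=bot.read_camera(n); b=im.astype(int)
    cr=im[170:320,150:390] if n=="scene" else im[130:310,260:440]
    cv2.imwrite(f"pics/{n}4.png",cv2.resize(cr[:,:,::-1],None,fx=3.3,fy=3.3,interpolation=cv2.INTER_CUBIC))
    m=((b[:,:,0]-b[:,:,1]>60)).astype(np.uint8)
    N,l,s,ce=cv2.connectedComponentsWithStats(m)
    i=1+np.argmin(np.hypot(*(ce[1:]-w).T)); print(n,ce[i],s[i]); c[n]=ce[i]
print(meet(ray("scene",*c["scene"]),ray("top",*c["top"])))
E
python3 s.py
```

```text
scene [221.8875 227.7875] [217 223  11  10  80]
top [379.48148148 227.61111111] [376 224   8   8  54]
(array([ 0.62107215, -0.11454727,  0.12883736]), np.float64(0.00012059595897864684))
pos [ 0.4014 -0.2722  0.217 ] tool-axis force [ 0.2  -0.04  0.86] r 0.3685 knobang -31.66 tooly yaw 13.56 w 0.528
```

View pics/scene4.png

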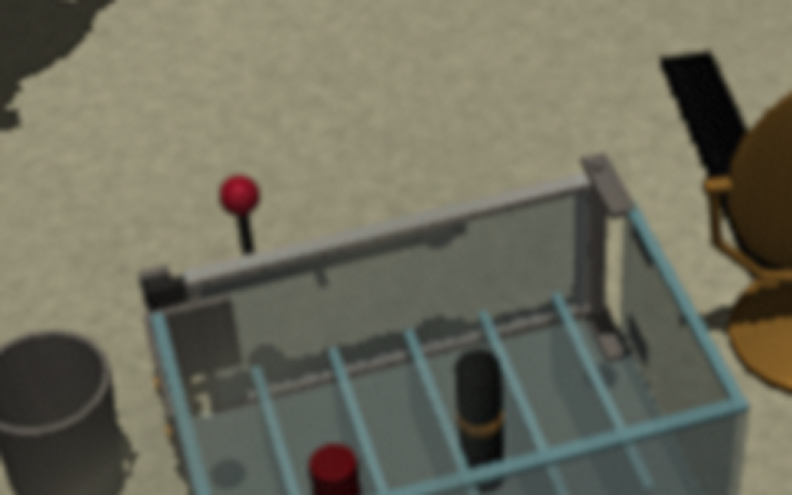

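View pics/top4.png

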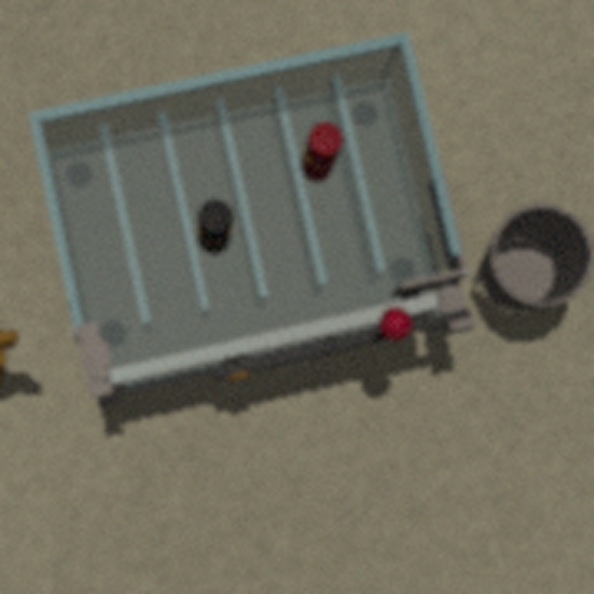

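The scene view shows the gate flush with the front, the ball at (239,195) and the bar end in the catch at (163,290). The top view shows the ball at (396,323) and both lipsticks where they were. The ball has risen 3.4 mm from its rest height, which puts the bar at about 0 rad, so it is down in the saddle.

```bash
python3 -c "
from workcell import bot
print(bot.finish_job())"
```

```text
the job is handed in; nothing more can be done
None
```

The gate is shut and latched: in the last pictures the bar lies level in the catch and the lipsticks stand where they were, and I handed the job in at about 15 s (the hand-in returned no verdict).

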